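# Unlock the bench lathe's key switch and hold it turned

### The arm

A 6-joint arm with a two-finger parallel gripper is mounted at the origin on the work surface. World frame = base frame: x ahead of the robot, y to its left, z up, the work surface at z = 0. Lengths are in m, angles in rad, forces in N, time in s.
With the tool pointing down it reaches from about 0.425 to 0.925 m from the base axis. Payload 12.5 kg.
Tool frame: the origin (TCP) lies at the very end of the fingers, on their centre line; the grasp point (between the pads) lies 19 mm behind it (env.grip_point_offset is the distance from the TCP to the grasp point, in m); z points along the fingers, y is the direction in which the jaws open and shut (so a half turn about z gives the same grasp; the last joint's range is limited). The gripper opens to 85 mm and grips with 20 to 120 N. Pads are 22 mm wide; open, the fingers measure 114 mm over their backs; the gripper's body (76 mm by 85 mm) begins 54 mm behind the grasp point. The pads swing forward as they close: fully open they stand 13 mm farther back than shut.
Start: joints at [-1.431, 0.491, 1.559, -0, 1.092, -0.106], TCP at [0.152, -0.606, 0.231] pointing down, gripper open.
Joint ranges: [-3.1, 3.1], [-0.84, 2.19], [0.05, 2.79], [-1.13, 4.28], [0.06, 2.93], [-2.69, 2.69]. Speed limits (rad/s): [2.22, 2.22, 2.79, 3.14, 3.14, 3.14].

### API

Orientations are given as a unit quaternion [x, y, z, w].
In Python, from plant import env, imaging, order, nets gives the robot as it stands. The module is installed in compiled form; this text tells all that it offers.
- The arm moves only by the tool jog_arm, never from a script. Its arguments are lists of equal length, an entry for each row: "dp": the shift along the tool's x, y, z in cm, a list of three; "twist": the turn about the tool's z in degrees. A call has exactly 10 rows; each row is the pose to reach, as a shift and turn from the pose measured when the call began, along the tool's axes at that moment; what a row does not reach only later rows make up. A row lasts 1/12 s, in which the tool goes at most 41.7 mm and 7.16 degrees, less where a joint would pass 70% of its speed; a pose out of reach is approached as far as the arm can. A call with a gripper value outside its range is refused whole. "jaw" is the finger opening in cm, from 0 to 8.54, set as the call begins (left out, the last holds). The fingers move at their own pace and stop on an object; "force" is the grip in N (left out, the last holds). Time passes only in rows, so rows that repeat a pose let the fingers close, or fill a call up. It gives the time, the measured TCP pose, the force and the opening at its end, in the units of the state.
- env.observe(): the state, without advancing time (a new reading comes with each control period).
- imaging.read_camera(name): name is "scene" or "top"; returns the picture (400x640x3 uint8, blue, green, red); there is no depth.
- imaging.calibration(name): a dict with "fx", "fy", "cx", "cy" (pixels), "T" (4x4, takes a point from camera to world coordinates). Camera axes: x right, y down, z forward; pixel columns grow to the right and rows downward; lengths in m; the calibration is good to about 2 mm. A picture is of the moment at which its call begins. calibration takes no time and is no camera call.
- order.finish_job(): hands the job in, once; it reports no verdict.
Trained networks look in the newest picture that a camera, given by its name, has taken for a name from the list of things; names that differ only in an ending like _2 or _b are one class to them, and where a whole thing is asked for, a point or a joint stands for the part that bears it (a point fixed in the world has none). Each returns a list of dicts, best first, with "p" (0 to 1); they miss things now and then, are a little off and sometimes report something else, mostly with a low value. They report only what shows in the picture. A call takes as long as a camera call. They do not tell look-alikes from the thing itself.
- nets.spot_in(camera, target): "xyz" ([x, y, z] in m, in the coordinates of the camera as it stood for that picture, good to about 4 mm: the middle of the surface that is visible of it).
- nets.mark_of(camera, target): "xyz" ([x, y, z] in m, in the coordinates of the camera as it stood for that picture, good to about 4 mm: a listed point, or the origin of a listed thing).
The state is a dict: "t": time; "joints": joint angles; "qvel": joint speeds; "joint_torque": joint torques, N m; "position": TCP position; "ee_rot": TCP orientation; "force": force on the tool from outside, world axes, zero at the start; "ft_torque": the same for the moment, N m; "width": finger opening in m.
Only numpy, scipy, OpenCV 4.12 (cv2) and the standard library are available. Lean on these libraries where they do the work, as an engineer would, in place of code of your own. Each camera call takes 0.05 s, during which the arm holds its last target.

### The job

Bring the bench lathe to its start position: first flip the toggle on the isolator box over to on (so that it leans away from the robot), then take the key out of the wooden stand and push it fully home into the key switch (its pins are sticky, so it may need a firm push and a small wiggle), and turn the key a quarter turn clockwise as seen from above. The switch springs back if released, so finish while still gripping the key and holding it turned and fully in; leave the other things on the bench alone.

Things in the scene. Friction and masses are not known exactly. Their poses are not given: they have to be found in the camera images.
- isolator: Grey painted steel box fixed to the bench, 90 x 90 mm, 66 mm high plus a 4 mm dark plate on top. Origin: centre of its underside; its +x axis is the direction in which the toggle is flipped on, +z up. It is turned by up to 0.4 rad either way, so +x points roughly away from the robot.
- isolator_pivot (a point): Point on the toggle's hinge axis, top centre of the isolator box, 70 mm above the bench. The hinge axis is the box's y axis.
- toggle_tip (a point): The tip point of the toggle lever, 60 mm from the hinge axis (the lever really ends 62 mm from it). The lever is a 12 mm steel rod with a dark steel grip 22 mm wide along the hinge axis and 13 mm thick, from 30 to 62 mm from the hinge.
- toggle (a joint): Angle of the toggle lever, rad: 0 = off, leaning 0.6 rad from upright towards the box's -x; 0.6 = upright; 1.2 = on, leaning 0.6 rad towards the box's +x. The lever is heavy (130 g) and falls over centre to the nearer end; about 1 N at the grip pushes it past upright.
- keybox: Key switch: grey painted steel box fixed to the bench, 100 x 100 mm, 74 mm high, with a 34 mm square steel plate (standing 2 mm proud) in the middle of its top, with the key slot in it. Origin: centre of its underside. The slot runs along the box's x axis; +z up. Turned by up to 0.4 rad either way.
- lock_mouth (a point): Centre of the key slot's mouth, on the steel plate, 76 mm above the bench; axes as the box. Slot 18 mm long (box x), 6.5 mm wide (box y), straight down: first 10 mm of fixed slot, in which the key cannot turn, then a brass plug that turns with the key. Two spring pins in the plug stand in the slot 14 to 26 mm below the mouth and resist the key with up to about 8 N.
- plug (a joint): Angle of the brass plug, rad: 0 = rest, slot in line with the mouth; grows clockwise seen from above, to the stop at 1.57. A spring turns it back to 0 (0.03 N m at 0, 0.1 N m at 1.57). The key has play in the plug: the plug lags up to about 0.1 rad behind the key.
- stand: Wooden block fixed to the bench, 60 x 60 mm, 42 mm high, with a vertical slot 18 mm (its x) by 6.5 mm (its y) in the middle of its top, in which the key is parked upright. Origin: centre of its underside. Turned by up to 0.5 rad either way.
- key_head (a point): Centre of the head of the key (about 50 g), which starts upright in the stand. Head: black plastic block 30 mm (key x) by 12 mm (key y) by 34 mm high; this point is 17 mm above its underside. Below it: round steel shaft 14 mm long, then a flat steel bit 15 mm wide (key x) and 5 mm thick (key y), with a wedge-shaped tip 28 mm below the head. The key is the same turned half round about z.
- key_shoulder (a point): Centre of the underside of the key's head; axes x (wide), y (thin), z up as the head. Fully home, it rests on the steel plate of the key switch (in the stand, on the block's top). The key can turn once it is within about 3 mm of home.
- tin: Bystander: open aluminium tin, 60 mm across, 45 mm high; origin at the centre of its underside.
- chuck: Bystander: steel chuck lying face down, 60 mm across, 42 mm high; origin at the centre of its underside.
- screwdriver: Bystander: screwdriver 160 mm long, lying on the bench.
- bush: Bystander: copper bush, 36 mm across, 30 mm high; origin at the centre of its underside.
Things that resemble listed ones, but are neither listed nor needed, are in the scene too. Leave any blue or purple look-alike of the isolator alone.

How it is judged:
On the way, in this order (a step that is already met when the one before it is completed fails the run):
1. the isolator toggle is flipped to on (value of joint toggle above 1 rad), for 0.2 s.
2. the key is fully home in the key switch, not yet turned (z of key_shoulder in the frame of lock_mouth between -0.004 and 0.004 m and horizontal distance between key_shoulder and lock_mouth below 0.004 m and value of joint plug below 0.3 rad), for 0.1 s.
3. the key switch is turned a quarter (z of key_shoulder in the frame of lock_mouth between -0.004 and 0.004 m and horizontal distance between key_shoulder and lock_mouth below 0.004 m and value of joint plug above 1.25 rad), for 0.3 s.
At the end, for the whole second after the job is handed in: The toggle is on (beyond 1.0 rad); the key's shoulder is within 4 mm of the slot's mouth in height and sideways; the plug is turned beyond 1.25 rad of its 1.57 and still; the fingers grip the key with more than 2 N and keep it so for the last second (all of step 3 and value of joint toggle above 1 rad and velocity of joint plug between -0.1 and 0.1 rad/s and contact force between the fingers and key above 2 N); the arm keeps its last pose, push and grip.
It fails at once if the tin is disturbed (moved more than 30 mm) (distance of tin from where it was at the start of the episode above 0.03 m).
It fails at once if the chuck is disturbed (moved more than 30 mm) (distance of chuck from where it was at the start of the episode above 0.03 m).
It fails at once if the screwdriver is disturbed (moved more than 30 mm) (distance of screwdriver from where it was at the start of the episode above 0.03 m).
It fails at once if the bush is disturbed (moved more than 30 mm) (distance of bush from where it was at the start of the episode above 0.03 m).
It also fails if it takes over 56 s, if anything falls off the work surface, if the arm or the gripper's body presses on something with over 40 N, if the wrist force passes 120 N, or if a joint passes its speed limit or range.

## Working session

There is one attempt and no reset: what is moved stays moved. The work goes in short steps, Python scripts to look and compute and a tool call to move; the robot and the scene stay as the last step left them, time stands still between calls to the robot, and variables do not carry over. Pictures are saved under pics/ and viewed, and the job is handed in when it is done.

Besides the shell and the picture viewer there is one more tool, called after "Request:" as a command line: name --pt "numbers of a row" for each row, then --argument value for the rest. jog_arm: Moves the arm, as the interface text tells. Its arguments: {"type":"object","properties":{"dp":{"type":"array","items":{"type":"array","items":{"type":"number"}}},"twist":{"type":"array","items":{"type":"number"}},"jaw":{"type":"number"},"force":{"type":"number"}},"required":["dp","twist"]}

```bash
mkdir -p pics; python3 - <<'E'
from plant import env, imaging, order, nets
import cv2, numpy as np
np.set_printoptions(precision=4,suppress=True)
for c in ["scene","top"]:
    im=imaging.read_camera(c); cv2.imwrite(f"pics/{c}0.png",im)
    K=imaging.calibration(c); T=np.array(K["T"]); print(c,K["fx"],K["fy"],K["cx"],K["cy"]);print(T)
    for n in ["isolator","isolator_pivot","toggle_tip","keybox","lock_mouth","stand","key_head","key_shoulder","tin","chuck","screwdriver","bush"]:
        for r in nets.mark_of(c,n)[:4]:
            p=np.array(r["xyz"]); w=T[:3,:3]@p+T[:3,3]
            print(n,round(r["p"],2),w,"px",round(K["fx"]*p[0]/p[2]+K["cx"]),round(K["fy"]*p[1]/p[2]+K["cy"]))
s=env.observe();print({k:np.round(v,4) for k,v in s.items()}, env.grip_point_offset)
E
```

```text
scene 506.9466635279618 506.9466635279618 320.2384291102043 201.34512609080014
[[-0.8453  0.3772 -0.3785  1.1015]
 [ 0.534   0.6218 -0.5729  0.7827]
 [ 0.0193 -0.6863 -0.727   1.0005]
 [ 0.      0.      0.      1.    ]]
isolator 0.9 [0.4003 0.1614 0.0007] px 411 215
isolator 0.76 [ 0.5644  0.2336 -0.0056] px 378 261
isolator 0.76 [ 0.8434 -0.0181 -0.0029] px 230 238
isolator 0.73 [ 0.5256  0.3884 -0.003 ] px 431 299
isolator_pivot 0.94 [0.5303 0.3909 0.0712] px 436 282
isolator_pivot 0.92 [0.4032 0.1624 0.0714] px 415 197
isolator_pivot 0.64 [ 0.846  -0.0177  0.0647] px 226 221
isolator_pivot 0.59 [0.5658 0.2346 0.0674] px 381 243
toggle_tip 0.8 [0.5032 0.391  0.1162] px 450 265
toggle_tip 0.73 [ 0.8153 -0.0039  0.1187] px 238 205
toggle_tip 0.61 [0.5349 0.2392 0.12  ] px 395 224
toggle_tip 0.56 [0.3469 0.3471 0.1164] px 487 223
keybox 0.65 [ 0.4598 -0.2308  0.0003] px 314 141
keybox 0.48 [ 0.7128  0.0092 -0.0008] px 280 224
keybox 0.31 [0.5323 0.2385 0.1188] px 396 224
lock_mouth 0.69 [ 0.4597 -0.2285  0.0724] px 315 122
stand 0.78 [ 0.5591  0.0153 -0.0007] px 331 203
key_head 0.61 
[... 1532 characters left out ...]
73 0.0044] px 289 177
chuck 0.68 [ 0.4562 -0.2207 -0.0016] px 418 261
chuck 0.67 [0.7123 0.0082 0.003 ] px 337 173
screwdriver 0.78 [ 0.7162 -0.1864 -0.0001] px 404 171
bush 0.48 [ 0.7226  0.3064 -0.0013] px 234 171
{'t': np.float64(1.3), 'joints': array([-1.4306,  0.4909,  1.5589, -0.    ,  1.0917, -0.1056]), 'qvel': array([-0.0025, -0.002 , -0.0009, -0.0016, -0.0019, -0.0003]), 'joint_torque': array([  0.0003, -61.8275, -26.1845,  -0.0001,   0.0004,   0.    ]), 'position': array([ 0.1521, -0.6062,  0.2313]), 'ee_rot': array([ 0.9925,  0.1226, -0.    ,  0.0001]), 'force': array([-0.1845,  0.5256, -0.3396]), 'ft_torque': array([-0.0367, -0.0075, -0.0044]), 'width': np.float64(0.0856)} 0.0187
```

View images.

View pics/scene0.png

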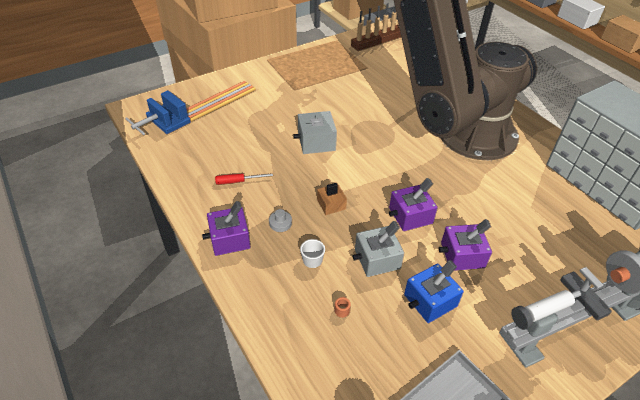

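View pics/top0.png

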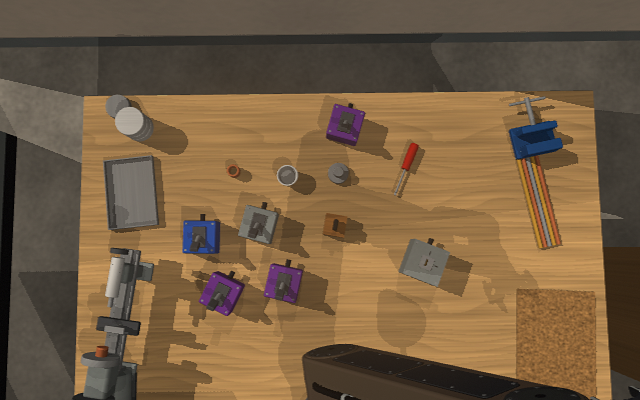

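```bash
python3 - <<'E'
import cv2, numpy as np
a=cv2.imread("pics/scene0.png"); b=cv2.imread("pics/top0.png")
def cr(im,cx,cy,r=40): return cv2.resize(im[cy-r:cy+r,cx-r:cx+r],(390,290) if 0 else (290,290),interpolation=cv2.INTER_CUBIC)
rows=[np.hstack([cr(a,x,y,r) for x,y,r in [(380,248,36)]]+[cr(a,317,130,36)]),
np.hstack([cr(b,260,224,36),cr(b,426,262,36)])]
k=np.vstack([cr(a,331,197,24),cr(b,336,226,24)])
cv2.imwrite("pics/crop0.png",cv2.resize(np.hstack([np.vstack(rows),k]),(800,533)))
E
```

```text
(no output)
```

View pics/crop0.png

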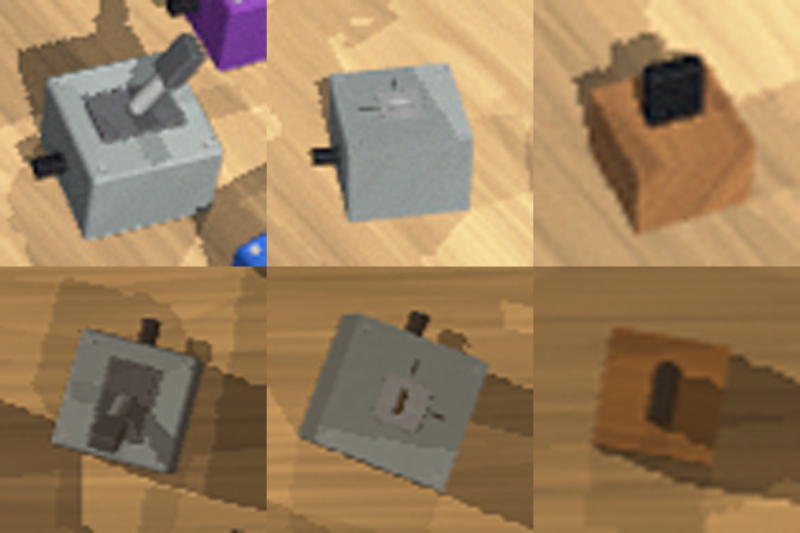

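```bash
cat > h.py <<'E'
from plant import env, imaging, order, nets
import cv2, numpy as np
from scipy.optimize import minimize
np.set_printoptions(precision=4,suppress=True)
cal={c:imaging.calibration(c) for c in ["scene","top"]}
def proj(c,P):
    K=cal[c];T=np.array(K["T"]);q=(np.asarray(P)-T[:3,3])@T[:3,:3]
    return np.c_[K["fx"]*q[:,0]/q[:,2]+K["cx"],K["fy"]*q[:,1]/q[:,2]+K["cy"]]
def box(hx,hy,z0,z1):
    C=np.array([[sx*hx,sy*hy,z] for z in (z0,z1) for sx,sy in ((-1,-1),(1,-1),(1,1),(-1,1))])
    E=[(0,1),(1,2),(2,3),(3,0),(4,5),(5,6),(6,7),(7,4),(0,4),(1,5),(2,6),(3,7)]
    return C,E
def tf(C,p):
    c,s=np.cos(p[2]),np.sin(p[2]);return np.c_[p[0]+c*C[:,0]-s*C[:,1],p[1]+s*C[:,0]+c*C[:,1],C[:,2]]
def lines(hx,hy,z0,z1,n=40,edges=None):
    C,E=box(hx,hy,z0,z1);t=np.linspace(0,1,n)[:,None]
    return [C[a]*(1-t)+C[b]*t for a,b in (E if edges is None else [E[i] for i in edges])]
def grad(im,s=1.0):
    g=cv2.GaussianBlur(im,(0,0),s).astype(np.float32)
    return np.sqrt(sum(cv2.Sobel(g[...,k],cv2.CV_32F,1,0)**2+cv2.Sobel(g[...,k],cv2.CV_32F,0,1)**2 for k in range(3)))
def samp(G,q): return cv2.remap(G,q[:,0].astype(np.float32)[None],q[:,1].astype(np.float32)[None],cv2.INTER_LINEAR)[0]
def fit(ims,Ls,p0,cams=("scene","top"),s=(2.5,1.2,0.8),per=False):
    P=np.concatenate(Ls); p=np.array(p0,float)
    for sg in s:
        G={c:np.minimum(grad(ims[c],sg),200) for c in cams}
        f=lambda x:-sum(samp(G[c],proj(c,tf(P,[x[0]/100,x[1]/100,x[2]/10]))).mean() for c in cams)
        best=None
        for dy in (-.1,0,.1):
            r=minimize(f,[p[0]*100,p[1]*100,(p[2]+dy)*10],method="Nelder-Mead",options=dict(initial_simplex=np.array([[p[0]*100+a,p[1]*100+b,(p[2]+dy)*10+c] for a,b,c in ((-.4,-.4,-.5),(.5,0,0),(0,.5,0),(0,0,.7))])))
            if best is None or r.fun<best.fun: best=r
        p=best.x/[100,100,10]
    return p,best.fun
def draw(ims,Ls,p,col=(0,255,0),k=6):
    pass
E
python3 - <<'E'
from h import *
ims={c:cv2.imread(f"pics/{c}0.png") for c in ("scene","top")}
# yaw guesses ~ -0.25
jobs={"isolator":(.045,.045,0,.066,(.565,.234)),"keybox":(.05,.05,0,.074,(.457,-.228)),"stand":(.03,.03,0,.042,(.561,.017))}
big={c:cv2.resize(ims[c],None,fx=6,fy=6,interpolation=cv2.INTER_CUBIC) for c in ims}
for n,(hx,hy,z0,z1,xy) in jobs.items():
    L=lines(hx,hy,z0,z1,edges=[4,5,6,7])
    for cams in (("scene","top"),("scene",),("top",)):
        R=[fit(ims,L,(*xy,y),cams) for y in (-.4,-.2,0,.2)]
        R.sort(key=lambda r:r[1]); print(n,cams,R[0])
        if len(cams)==2: pb=R[0][0]
    for c in big:
        for l in L:
            cv2.polylines(big[c],[np.int32(np.round((proj(c,tf(l,pb))+.5)*6-.5))],0,(0,255,0),1)
def cr(c,x,y,r): return cv2.resize(big[c][(y-r)*6:(y+r)*6,(x-r)*6:(x+r)*6],(300,300))
cv2.imwrite("pics/fit0.png",np.vstack([np.hstack([cr("scene",380,248,36),cr("scene",317,130,36),cr("scene",331,197,24)])[:, :800],np.hstack([cr("top",260,224,36),cr("top",426,262,36),cr("top",336,226,24)])[:,:800]])[:600])
E
```

```text
isolator ('scene', 'top') (array([ 0.5663,  0.2321, -0.2673]), np.float64(-333.05242919921875))
isolator ('scene',) (array([ 0.5673,  0.2326, -0.2745]), np.float64(-178.19976806640625))
isolator ('top',) (array([ 0.5655,  0.2315, -0.2645]), np.float64(-160.24478149414062))
keybox ('scene', 'top') (array([ 0.4554, -0.2258, -0.3807]), np.float64(-295.298828125))
keybox ('scene',) (array([ 0.457 , -0.2253, -0.3873]), np.float64(-159.32200622558594))
keybox ('top',) (array([ 0.4589, -0.2141, -0.3731]), np.float64(-136.64247131347656))
stand ('scene', 'top') (array([ 0.56  , -0.0043, -0.0143]), np.float64(-231.41490173339844))
stand ('scene',) (array([ 0.5624, -0.0031,  0.0664]), np.float64(-160.99314880371094))
stand ('top',) (array([ 0.5598,  0.0188, -0.1512]), np.float64(-109.2811050415039))
```

View pics/fit0.png

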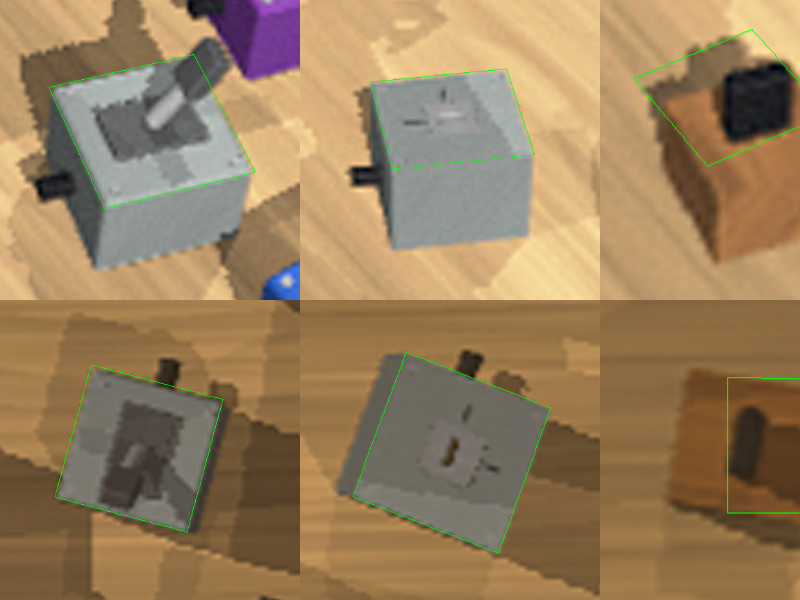

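```bash
python3 - <<'E'
from h import *
ims={c:cv2.imread(f"pics/{c}0.png") for c in ("scene","top")}
big={c:cv2.resize(ims[c],None,fx=8,fy=8,interpolation=cv2.INTER_CUBIC) for c in ims}
S=lines(.03,.03,0,.042,edges=[4,5,6,7,8,9,10,11])
for cams in (("scene","top"),("scene",),("top",)):
    R=[fit(ims,S,(.561,.0175,y),cams,s=(1.,.7)) for y in (-.4,-.25,-.1,.05)]
    R.sort(key=lambda r:r[1]); print("stand",cams,R[0],R[1])
    if len(cams)==2: pb=R[0][0]
# key head: dark pixels vs silhouette model
from scipy.optimize import differential_evolution
C,_=box(.015,.006,.042,.076)
obs={}
for c,(x0,x1,y0,y1) in {"scene":(318,346,178,203),"top":(325,347,214,238)}.items():
    v=ims[c][y0:y1,x0:x1].astype(int); print(c); print(v[:,:,2][::1])
    obs[c]=(x0,y0,v)
L=lines(.015,.006,.042,.076)
for c in big:
    for l in S: cv2.polylines(big[c],[np.int32(np.round((proj(c,tf(l,pb))+.5)*8-.5))],0,(0,255,0),1)
    p=(pb[0],pb[1],pb[2])
    for l in L: cv2.polylines(big[c],[np.int32(np.round((proj(c,tf(l,p))+.5)*8-.5))],0,(0,0,255),1)
    for l in lines(.009,.00325,.07,.076,edges=[4,5,6,7])+lines(.017,.017,.07,.076,edges=[4,5,6,7]): cv2.polylines(big[c],[np.int32(np.round((proj(c,tf(l,(.456,-.2256,-.38)))+.5)*8-.5))],0,(255,0,0),1)
def cr(c,x,y,r): return cv2.resize(big[c][(y-r)*8:(y+r)*8,(x-r)*8:(x+r)*8],(300,300))
cv2.imwrite("pics/fit1.png",np.vstack([np.hstack([cr("scene",331,197,20),cr("scene",317,125,20)]),np.hstack([cr("top",336,226,20),cr("top",428,262,20)])]))
E
```

```text
stand ('scene', 'top') (array([ 0.5601,  0.0173, -0.203 ]), np.float64(-289.11370849609375)) (array([ 0.5601,  0.0173, -0.2005]), np.float64(-289.1080322265625))
stand ('scene',) (array([ 0.5615,  0.0173, -0.1609]), np.float64(-170.21597290039062)) (array([ 0.5615,  0.0172, -0.1618]), np.float64(-170.2125701904297))
stand ('top',) (array([ 0.5592,  0.0177, -0.1938]), np.float64(-124.2909927368164)) (array([ 0.5592,  0.0177, -0.1937]), np.float64(-124.28509521484375))
scene
[[204 205 211 222 221 220 218 220 212 221 240 241 247 246 239 238 240 240
  240 237 234 233 236 240 242 242 244 243]
 [206 203 205 215 223 221 211 194 121 121 132 193 241 246 244 240 238 241
  241 239 239 235 235 236 240 242 242 244]
 [205 206 203 180 150 203 128 129 133 131 135 161 194 245 247 245 240 242
  243 241 241 238 234 233 240 241 241 243]
 [204 208 189 112 121 126 135 129 135 138 132 137 192 243 244 249 245 242
  242 242 242 241 240 235 235 240 241 242]
 [200 206 191 116 122 122 130 134 131 134 133 144 169 167 157 162 177 194
  206 243 243 241 240 239 234 237 239 242]
 [191 202 193 120 121 119 126 131 135
[... 3840 characters left out ...]
3  63  81  86  87  88  88  88
   89  89  85  84]
 [120 125 128 131 132 131 132 123 119 120  88  73  80  83  84  85  87  86
   87  88  96  98]
 [115 115 114 114 116 118 122 118 115 116 117 128 129 128  96  83  84  84
   84  85  94  98]
 [120 119 118 117 116 117 110 108 108 108 108 117 121 121 122  93  79  81
   81  88  98 100]
 [103 109 124 128 127 126 115 111 111 110 111 117 119 118 119 120 121 123
   92  89  96  96]
 [ 80  76  75  71  79  82 100 105 116 119 118 125 127 124 122 123 123 123
  124 109 100 100]
 [138 139 142 101  83  84  85  80  79  76  78  82 107 114 128 131 130 130
  129 109 101 102]
 [139 140 140 142 145 103  84  86  88  89  89  89  88  83  80  89  87  98
  119 109 103 103]]
```

View pics/fit1.png

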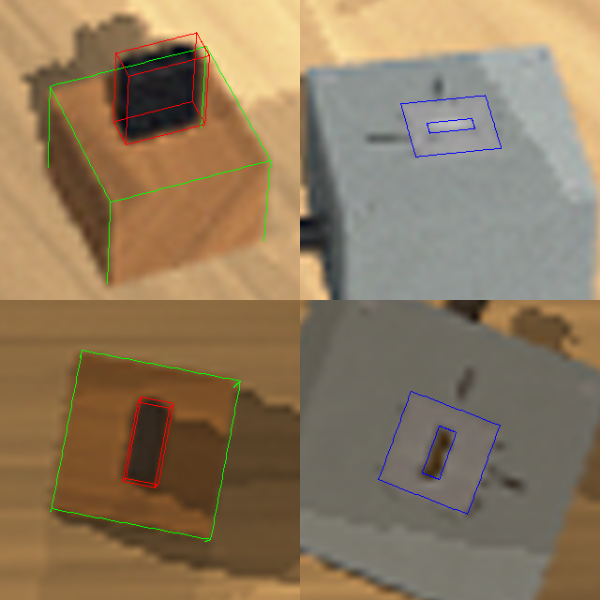

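```bash
cat >> h.py <<'E'
from scipy.spatial.transform import Rotation as Ro
ISO=np.array([.566,.232,-.267]);LOCK=np.array([.456,-.2256,-.38]);KEY=np.array([.560,.0173,-.19])
def st():
    s=env.observe();R=Ro.from_quat(s["ee_rot"]).as_matrix();phi=np.arctan2(R[1,0],R[0,0])
    print("t",round(float(s["t"]),2),"pos",s["position"],"phi",round(phi,4),"zt",R[:,2],"F",s["force"],"w",round(float(s["width"]),4),"q",s["joints"])
    return s,R,phi
def go(p,phi=None):
    s,R,f=st();d=R.T@(np.array(p)-s["position"])*100
    tw=None if phi is None else np.degrees(-((phi-f+np.pi)%(2*np.pi)-np.pi))
    print("dp cm",np.round(d,2),"twist",tw);return d,tw
def inbox(B,l):
    return np.r_[tf(np.array([l]),B)[0]]
E
python3 - <<'E'
from h import *
A=[.53,-.2,.231];go(A)
print(inbox(ISO,[-.085,0,.1]))
E
```

```text
t 1.3 pos [ 0.1521 -0.6062  0.2313] phi 0.2458 zt [ 0.     -0.0001 -1.    ] F [-0.1845  0.5256 -0.3396] w 0.0856 q [-1.4306  0.4909  1.5589 -0.      1.0917 -0.1056]
dp cm [ 46.54 -30.21   0.03] twist None
[0.484  0.2544 0.1   ]
```

Request:
jog_arm --pt "3.3 -2.1 0" --pt "6.6 -4.3 0" --pt "9.9 -6.4 0" --pt "13.2 -8.5 0" --pt "16.5 -10.7 0" --pt "19.8 -12.8 0" --pt "23.1 -15 0" --pt "26.4 -17.1 0" --pt "29.7 -19.3 0" --pt "33 -21.4 0" --twist '[-6,-12,-18,-24,-30,-36,-42,-48,-54,-60.6]' --jaw 0 --force 40

```text
t: 2.13
position: [0.4211, -0.3167, 0.2315]
ee_rot: [0.794, 0.609, 0.0, 0.0]
force: [0.3, -0.1, -0.5]
width: 0.0001
```

```bash
python3 - <<'E'
from h import *
go([.53,-.15,.231],1.304)
go([.484,.2544,.2],1.304)
E
```

```text
t 2.13 pos [ 0.4211 -0.3167  0.2315] phi 1.3084 zt [ 0.0003 -0.0004 -1.    ] F [ 0.3314 -0.0961 -0.4716] w 0.0001 q [-0.7702  0.3517  1.7978 -0.0001  0.9916 -0.5077]
dp cm [18.92  6.19  0.05] twist 0.25138386152044195
t 2.13 pos [ 0.4211 -0.3167  0.2315] phi 1.3084 zt [ 0.0003 -0.0004 -1.    ] F [ 0.3314 -0.0961 -0.4716] w 0.0001 q [-0.7702  0.3517  1.7978 -0.0001  0.9916 -0.5077]
dp cm [56.79 -8.74  3.13] twist 0.25138386152044195
```

Request:
jog_arm --pt "3.8 1.2 0" --pt "7.6 2.5 0" --pt "11.4 3.7 0" --pt "15.1 5 0" --pt "18.9 6.2 0" --pt "22.7 4.7 0.3" --pt "26.5 3.2 0.6" --pt "30.2 1.8 0.9" --pt "34 0.3 1.2" --pt "37.8 -1.2 1.5" --twist '[0.3,0.3,0.3,0.3,0.3,0.3,0.3,0.3,0.3,0.3]'

```text
t: 2.97
position: [0.5071, 0.0533, 0.2164]
ee_rot: [0.795, 0.606, 0.0, 0.0]
force: [0.8, -0.4, -1.0]
width: -0.0001
```

```bash
python3 - <<'E'
from h import *
go([.484,.2544,.2],1.304)
go([.484,.2544,.1],1.304)
E
```

```text
t 2.97 pos [0.5071 0.0533 0.2164] phi 1.3029 zt [ 0.0007 -0.0004 -1.    ] F [ 0.7654 -0.4087 -0.9841] w -0.0001 q [-0.0247  0.3458  1.8556 -0.0005  0.9395  0.2434]
dp cm [18.78 -7.55  1.63] twist -0.06025997747007672
t 2.97 pos [0.5071 0.0533 0.2164] phi 1.3029 zt [ 0.0007 -0.0004 -1.    ] F [ 0.7654 -0.4087 -0.9841] w -0.0001 q [-0.0247  0.3458  1.8556 -0.0005  0.9395  0.2434]
dp cm [18.79 -7.56 11.63] twist -0.06025997747007672
```

Request:
jog_arm --pt "3.8 -1.5 0.5" --pt "7.5 -3 1" --pt "11.3 -4.5 1.5" --pt "15 -6 1.6" --pt "18.8 -7.5 1.6" --pt "18.8 -7.5 3" --pt "18.8 -7.5 6" --pt "18.8 -7.5 9" --pt "18.8 -7.5 11" --pt "18.8 -7.5 11" --twist '[0,0,0,0,0,0,0,0,0,0]'

```text
t: 3.8
position: [0.483, 0.2539, 0.103]
ee_rot: [0.795, 0.606, -0.003, -0.0]
force: [-0.2, 1.2, -0.8]
width: -0.0003
```

```bash
python3 - <<'E'
from h import *
go(inbox(ISO,[.0,0,.105]),1.304)
im=imaging.read_camera("scene"); cv2.imwrite("pics/s1.png",cv2.resize(im[150:330,300:540],(800,600)))
E
```

```text
t 3.8 pos [0.483  0.2539 0.103 ] phi 1.3032 zt [-0.0048 -0.0025 -1.    ] F [-0.1586  1.244  -0.7906] w -0.0003 q [ 0.3632  0.5497  1.8781 -0.0009  0.7191  0.6316]
dp cm [ 0.08  8.58 -0.24] twist -0.04671684251553995
```

View pics/s1.png

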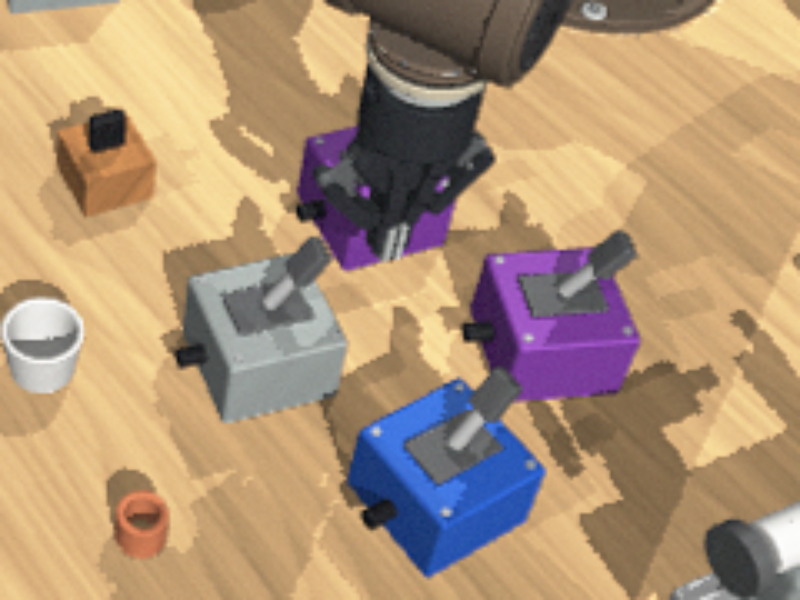

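Request:
jog_arm --pt "0 2.2 0" --pt "0 3.6 0" --pt "0 4.6 0" --pt "0 5.4 0" --pt "0 6.2 0" --pt "0 7 0" --pt "0 7.8 0" --pt "0 8.6 0" --pt "0 9.3 0" --pt "0 9.3 0" --twist '[0,0,0,0,0,0,0,0,0,0]'

```text
t: 4.68
position: [0.5729, 0.2298, 0.1047]
ee_rot: [0.795, 0.606, -0.003, -0.002]
force: [-7.3, 2.4, 6.3]
width: 0.0002
```

```bash
python3 - <<'E'
from h import *
go([KEY[0],KEY[1],.18],KEY[2]+np.pi)
im=imaging.read_camera("scene"); cv2.imwrite("pics/s2.png",cv2.resize(im[150:330,300:540],(800,600)))
E
```

```text
t 4.68 pos [0.5729 0.2298 0.1047] phi 1.3023 zt [-0.0066 -0.0012 -1.    ] F [-7.309   2.3569  6.2559] w 0.0002 q [0.2742 0.6271 1.6946 0.0009 0.8265 0.5421]
dp cm [-20.85   4.35  -7.49] twist -94.49637411881635
```

View pics/s2.png

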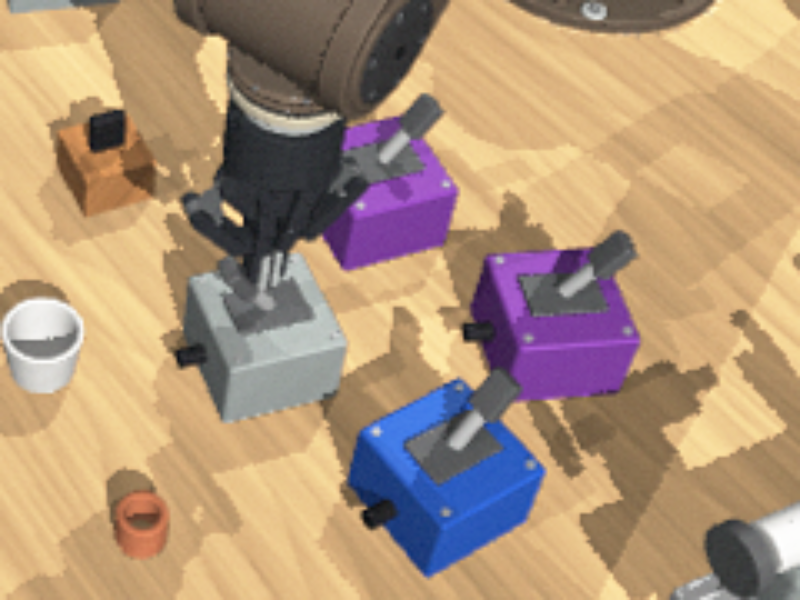

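Request:
jog_arm --pt "0 -1.5 0" --pt "0 -2 -3" --pt "0 -1 -6.5" --pt "-3.5 0 -7.5" --pt "-7 1 -7.5" --pt "-10.5 2 -7.5" --pt "-14 3 -7.5" --pt "-17.5 3.7 -7.5" --pt "-20.85 4.35 -7.5" --pt "-20.85 4.35 -7.5" --twist '[0,0,-7,-14,-21,-28,-35,-42,-49,-56]'

```text
t: 5.57
position: [0.5599, 0.0125, 0.1802]
ee_rot: [0.416, 0.909, -0.002, -0.002]
force: [-0.2, 0.5, -0.3]
width: 0.0002
```

```bash
python3 - <<'E'
from h import *
go([KEY[0],KEY[1],.13],KEY[2]+np.pi)
im=imaging.read_camera("scene"); cv2.imwrite("pics/s3.png",cv2.resize(im[150:330,300:540],(800,600)))
for r in nets.mark_of("scene","toggle_tip"):
    p=np.array(r["xyz"]);T=np.array(cal["scene"]["T"]);print(r["p"],T[:3,:3]@p+T[:3,3])
print(inbox(ISO,[.034,0,.1195]))
E
```

```text
t 5.57 pos [0.5599 0.0125 0.1802] phi 2.2826 zt [-0.0058 -0.0022 -1.    ] F [-0.2386  0.4835 -0.274 ] w 0.0002 q [-0.0943  0.4599  1.7745 -0.0035  0.9127 -0.804 ]
dp cm [0.34 0.35 5.02] twist -38.32808755050934
0.73 [0.3719 0.1727 0.1149]
0.6 [0.4962 0.3883 0.117 ]
0.57 [ 0.8171 -0.0037  0.115 ]
0.55 [0.3482 0.3477 0.1169]
0.52 [0.5974 0.2228 0.1179]
[0.5988 0.223  0.1195]
```

View pics/s3.png

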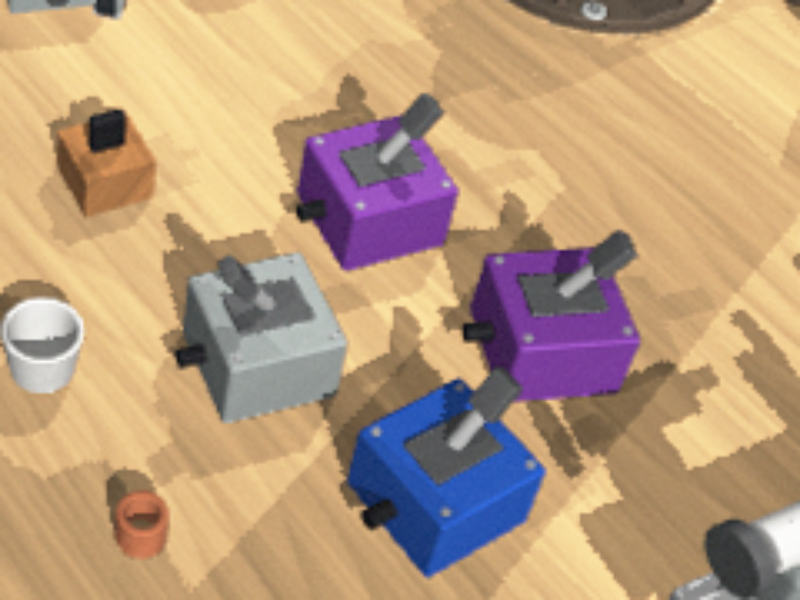

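Request:
jog_arm --pt "0.1 0.1 0" --pt "0.2 0.2 0" --pt "0.34 0.35 0" --pt "0.34 0.35 1" --pt "0.34 0.35 2" --pt "0.34 0.35 3" --pt "0.34 0.35 4" --pt "0.34 0.35 5" --pt "0.34 0.35 5" --pt "0.34 0.35 5" --twist '[-6.4,-12.8,-19.2,-25.6,-32,-38.3,-38.3,-38.3,-38.3,-38.3]' --jaw 6 --force 60

```text
t: 6.5
position: [0.5602, 0.021, 0.1298]
ee_rot: [0.098, 0.995, -0.001, -0.003]
force: [-0.1, -0.2, 0.2]
width: 0.0601
```

```bash
python3 - <<'E'
from h import *
go([KEY[0],KEY[1],.048],KEY[2]+np.pi)
im=imaging.read_camera("scene"); cv2.imwrite("pics/s4.png",cv2.resize(im[120:240,250:410],(800,600)))
E
```

```text
t 6.5 pos [0.5602 0.021  0.1298] phi 2.945 zt [-0.0067 -0.0013 -1.    ] F [-0.0527 -0.1996  0.2053] w 0.0601 q [-0.0796  0.5276  1.8195 -0.0026  0.801  -1.452 ]
dp cm [-0.1  -0.34  8.18] twist -0.3759565421636776
```

View pics/s4.png

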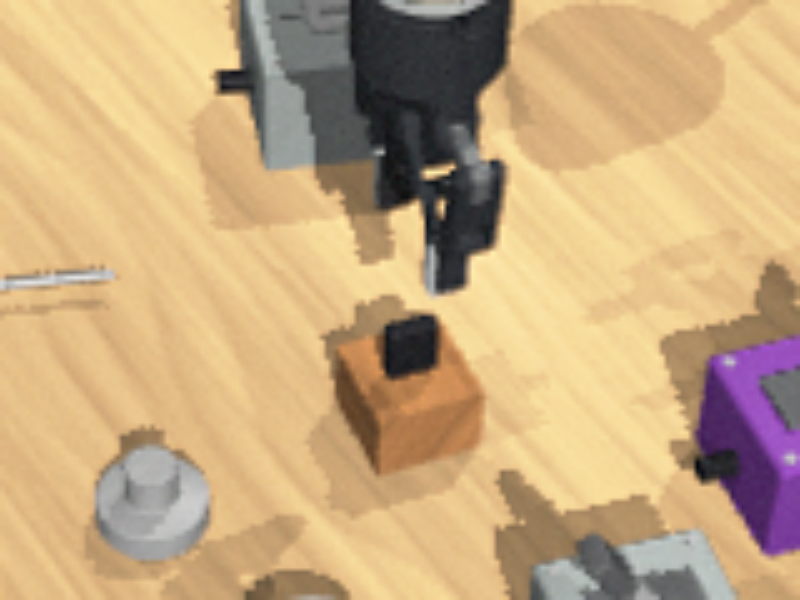

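Request:
jog_arm --pt "-0.1 -0.34 1" --pt "-0.1 -0.34 2.5" --pt "-0.1 -0.34 4" --pt "-0.1 -0.34 5.5" --pt "-0.1 -0.34 6.8" --pt "-0.1 -0.34 7.6" --pt "-0.1 -0.34 8.1" --pt "-0.1 -0.34 8.15" --pt "-0.1 -0.34 8.15" --pt "-0.1 -0.34 8.15" --twist '[0,0,0,0,0,0,0,0,0,0]'

```text
t: 7.38
position: [0.5607, 0.0172, 0.0494]
ee_rot: [0.098, 0.995, -0.001, -0.002]
force: [0.1, -0.3, -0.1]
width: 0.0596
```

Request:
jog_arm --pt "0 0 0" --pt "0 0 0" --pt "0 0 0" --pt "0 0 0" --pt "0 0 0" --pt "0 0 0" --pt "0 0 0" --pt "0 0 0" --pt "0 0 0" --pt "0 0 0" --twist '[0,0,0,0,0,0,0,0,0,0]' --jaw 0 --force 60

```text
t: 8.22
position: [0.5608, 0.017, 0.0498]
ee_rot: [0.098, 0.995, -0.001, -0.002]
force: [-2.0, -1.8, 6.6]
width: 0.0107
```

```bash
python3 - <<'E'
from h import *
st()
for c in ("scene","top"):
    cv2.imwrite(f"pics/g_{c}.png",imaging.read_camera(c))
a=cv2.imread("pics/g_scene.png")[165:225,291:371];b=cv2.imread("pics/g_top.png")[196:256,296:376]
cv2.imwrite("pics/s5.png",np.hstack([cv2.resize(a,(400,300)),cv2.resize(b,(400,300))]))
E
```

```text
t 8.22 pos [0.5608 0.017  0.0498] phi 2.9456 zt [-0.0043 -0.0017 -1.    ] F [-1.9888 -1.847   6.5948] w 0.0107 q [-0.0864  0.6484  1.8728 -0.0035  0.6246 -1.4584]
```

View pics/s5.png

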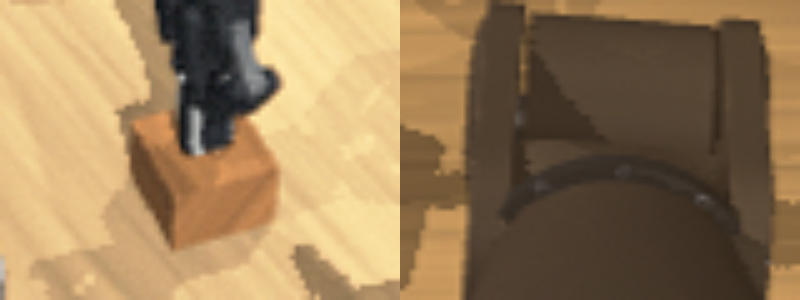

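Request:
jog_arm --pt "0 0 -0.3" --pt "0 0 -0.8" --pt "0 0 -1.5" --pt "0 0 -2.5" --pt "0 0 -3.5" --pt "0 0 -5" --pt "0 0 -7" --pt "0 0 -9" --pt "0 0 -11" --pt "0 0 -12" --twist '[0,0,0,0,0,0,0,0,0,0]' --force 100

```text
t: 9.15
position: [0.562, 0.0173, 0.173]
ee_rot: [0.098, 0.995, -0.001, -0.0]
force: [1.0, 0.5, -0.7]
width: 0.0105
```

```bash
python3 - <<'E'
from h import *
go([LOCK[0],LOCK[1],.15],LOCK[2]+np.pi)
for c in ("scene","top"):
    cv2.imwrite(f"pics/l_{c}.png",imaging.read_camera(c))
a=cv2.imread("pics/l_scene.png")[125:215,271:391];b=cv2.imread("pics/l_top.png")[196:256,296:376]
cv2.imwrite("pics/s6.png",cv2.resize(a,(800,600)))
E
```

```text
t 9.15 pos [0.562  0.0173 0.173 ] phi 2.9457 zt [-0.0006 -0.0019 -1.    ] F [ 1.0015  0.4553 -0.7126] w 0.0105 q [-0.0858  0.47    1.7798 -0.0025  0.8922 -1.4591]
dp cm [  5.67 -25.89   2.35] twist 10.547292762337213
```

View pics/s6.png

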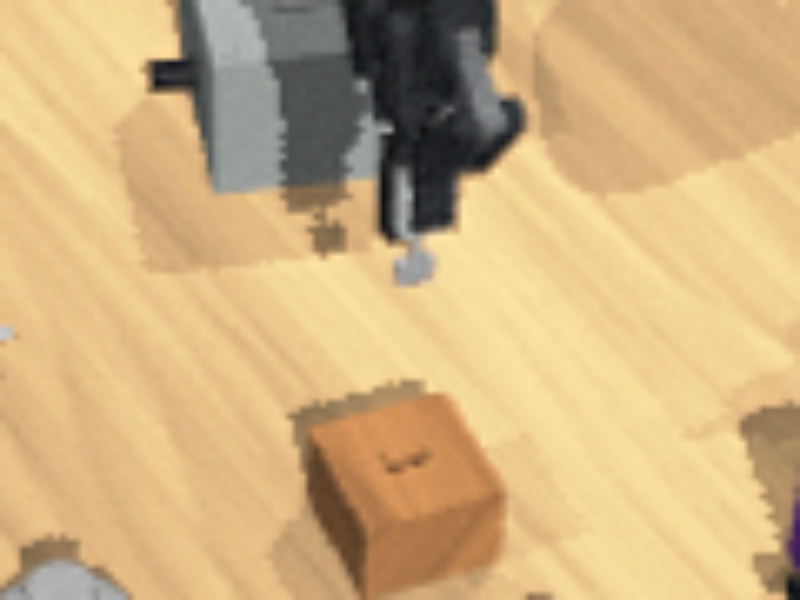

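Request:
jog_arm --pt "0.8 -3.7 0" --pt "1.6 -7.4 0" --pt "2.4 -11.1 0" --pt "3.2 -14.8 0" --pt "4 -18.5 0" --pt "4.8 -22.2 1" --pt "5.5 -25 1.5" --pt "5.6 -25.9 2" --pt "5.6 -25.9 2" --pt "5.6 -25.9 2" --twist '[1.5,3,4.5,6,7.5,9,10.5,10.5,10.5,10.5]'

```text
t: 10.08
position: [0.4564, -0.2257, 0.1517]
ee_rot: [0.189, 0.982, -0.001, -0.001]
force: [-1.1, -0.0, -0.8]
width: 0.0103
```

```bash
python3 - <<'E'
from h import *
go([.4568,-.2259,.12],LOCK[2]+np.pi)
for c in ("scene","top"):
    cv2.imwrite(f"pics/m_{c}.png",imaging.read_camera(c))
a=cv2.imread("pics/m_scene.png")[85:175,261:381]
b=cv2.imread("pics/m_top.png")[225:300,376:476]
cv2.imwrite("pics/s7.png",np.hstack([cv2.resize(a,(500,375)),cv2.resize(b,(300,225))[:, :] if 0 else cv2.copyMakeBorder(cv2.resize(b,(300,225)),0,150,0,0,0)]))
E
```

```text
t 10.08 pos [ 0.4564 -0.2257  0.1517] phi 2.7616 zt [-0.0017 -0.0009 -1.    ] F [-1.051  -0.0011 -0.832 ] w 0.0103 q [-0.5881  0.4336  1.9274 -0.0024  0.7815 -1.7773]
dp cm [-0.05 -0.    3.17] twist 0.0032856007597448014
```

View pics/s7.png

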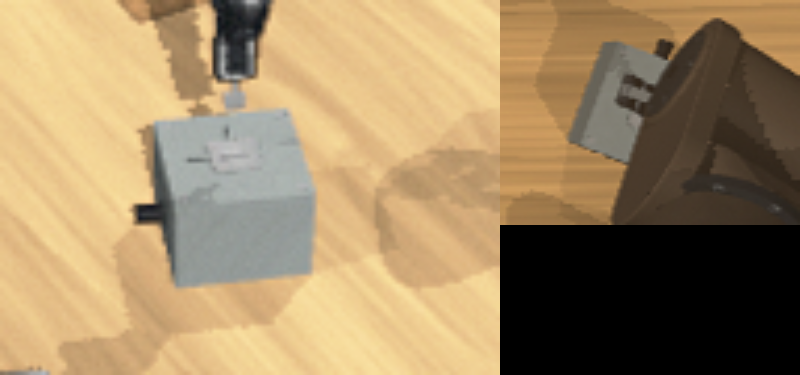

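```bash
python3 - <<'E'
from h import *
im=cv2.imread("pics/m_scene.png");s=16
def ov(kx,ky,dz,kyaw,lk):
    x0,y0,x1,y1=298,95,338,135
    b=cv2.resize(im[y0:y1,x0:x1],None,fx=s,fy=s,interpolation=cv2.INTER_CUBIC)
    def pl(L,p,col):
        for l in L: cv2.polylines(b,[np.int32(np.round((proj("scene",tf(l,p))-[x0,y0]+.5)*s-.5))],0,col,1)
    zs=.1517-dz
    pl(lines(.0075,.0025,zs-.028,zs-.014),(kx,ky,kyaw),(0,0,255))
    pl(lines(.009,.00325,.07,.076,edges=[4,5,6,7])+lines(.017,.017,.07,.076,edges=[4,5,6,7]),lk,(255,0,0))
    return b
a=ov(.4564-.0008,-.2257+.0003,.0078,-.38,LOCK)
cv2.imwrite("pics/s8.png",cv2.resize(a,(600,600)))
E
```

```text
(no output)
```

View pics/s8.png

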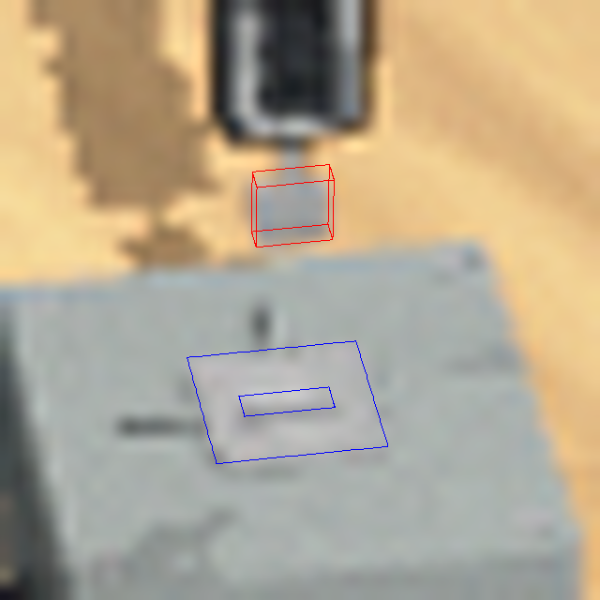

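Request:
jog_arm --pt "-0.05 0 1" --pt "-0.05 0 2" --pt "-0.05 0 3" --pt "-0.05 0 3.5" --pt "-0.05 0 3.8" --pt "-0.05 0 4" --pt "-0.05 0 4.2" --pt "-0.05 0 4.4" --pt "-0.05 0 4.5" --pt "-0.05 0 4.5" --twist '[0,0,0,0,0,0,0,0,0,0]'

```text
t: 11.02
position: [0.4579, -0.2263, 0.108]
ee_rot: [0.188, 0.982, -0.002, 0.001]
force: [-3.7, -7.1, 5.4]
width: 0.0103
```

```bash
python3 - <<'E'
from h import *
go([.4568,-.2259,.0838],LOCK[2]+np.pi)
cv2.imwrite(f"pics/n_scene.png",imaging.read_camera("scene"))
cv2.imwrite("pics/s9.png",cv2.resize(cv2.imread("pics/n_scene.png")[95:155,278:358],(800,600),interpolation=cv2.INTER_CUBIC))
E
```

```text
t 11.02 pos [ 0.4579 -0.2263  0.108 ] phi 2.7639 zt [ 0.0011 -0.004  -1.    ] F [-3.6734 -7.1168  5.3689] w 0.0103 q [-0.5871  0.5023  1.964  -0.0043  0.6721 -1.7768]
dp cm [0.12 0.01 2.42] twist 0.13410299471708031
```

View pics/s9.png

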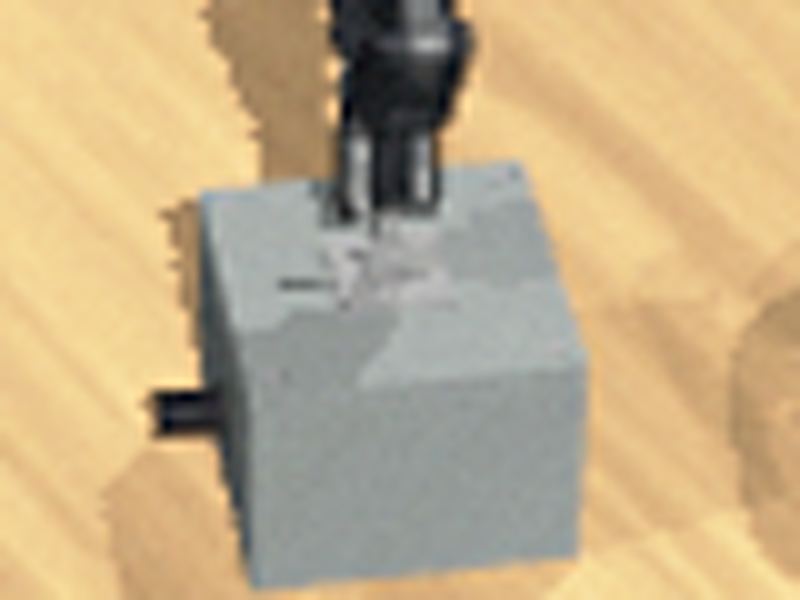

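Request:
jog_arm --pt "0.06 -0.04 0" --pt "0.06 -0.08 0" --pt "0.06 -0.08 0.2" --pt "0.06 -0.08 0.4" --pt "0.06 -0.08 0.6" --pt "0.06 -0.08 0.7" --pt "0.06 -0.08 0.8" --pt "0.06 -0.08 0.8" --pt "0.06 -0.08 0.8" --pt "0.06 -0.08 0.8" --twist '[0,0,0,0,0,0,0,0,0,0]'

```text
t: 11.9
position: [0.457, -0.2275, 0.1]
ee_rot: [0.188, 0.982, -0.002, 0.001]
force: [-2.6, -6.5, 0.2]
width: 0.0101
```

```bash
cat >> h.py <<'E'
def lk():
    s,R,f=st();c,sn=np.cos(LOCK[2]),np.sin(LOCK[2]);F=s["force"];d=s["position"][:2]-LOCK[:2]
    print("box F",c*F[0]+sn*F[1],-sn*F[0]+c*F[1],F[2],"box off mm",1e3*(c*d[0]+sn*d[1]),1e3*(-sn*d[0]+c*d[1]),"z",s["position"][2],"torque",s["ft_torque"],"yaw err deg",np.degrees(f-LOCK[2]-np.pi))
E
python3 - <<'E'
from h import *
lk()
E
```

```text
t 11.9 pos [ 0.457  -0.2275  0.1   ] phi 2.7641 zt [ 0.0012 -0.0048 -1.    ] F [-2.6102 -6.4692  0.2213] w 0.0101 q [-0.5896  0.5152  1.9712 -0.0056  0.6515 -1.7786]
box F -0.02448960195372063 -6.975888104855071 0.2213338972425643 box off mm 1.5994737433434285 -1.381348681548845 z 0.09996921218701603 torque [-1.2993  0.6025 -0.0755] yaw err deg 0.1448408597263923
```

Request:
jog_arm --pt "0 -0.06 0" --pt "0 -0.1 0" --pt "0 -0.1 0.2" --pt "0 -0.1 0.4" --pt "0 -0.1 0.6" --pt "0 -0.1 0.8" --pt "0 -0.1 0.9" --pt "0 -0.1 0.9" --pt "0 -0.1 0.9" --pt "0 -0.1 0.9" --twist '[0,0,0,0,0,0,0,0,0,0]'

```text
t: 12.73
position: [0.4566, -0.2286, 0.0908]
ee_rot: [0.188, 0.982, -0.002, 0.001]
force: [-2.0, -4.6, -1.4]
width: 0.0101
```

```bash
python3 - <<'E'
from h import *
lk()
E
```

```text
t 12.73 pos [ 0.4566 -0.2286  0.0908] phi 2.7642 zt [ 0.001  -0.0049 -1.    ] F [-1.9594 -4.5972 -1.4332] w 0.0101 q [-0.5918  0.5306  1.9775 -0.006   0.6299 -1.7804]
box F -0.11438707460409092 -4.99605479493737 -1.4332280969359468 box off mm 1.6221454668493174 -2.5616090640845033 z 0.09084322017068626 torque [-0.9519  0.4097  0.029 ] yaw err deg 0.14796853137040733
```

```bash
python3 - <<'E'
from h import *
cv2.imwrite(f"pics/o_scene.png",imaging.read_camera("scene"))
cv2.imwrite("pics/s10.png",cv2.resize(cv2.imread("pics/o_scene.png")[100:148,286:350],(800,600),interpolation=cv2.INTER_CUBIC))
E
```

```text
(no output)
```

View pics/s10.png

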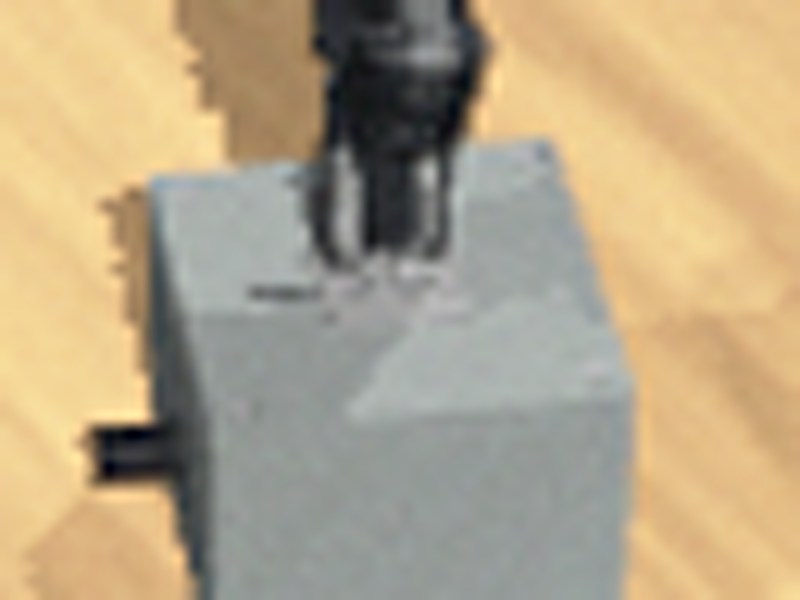

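Request:
jog_arm --pt "0 -0.06 0" --pt "0 -0.1 0.1" --pt "0 -0.1 0.2" --pt "0 -0.1 0.3" --pt "0 -0.1 0.4" --pt "0 -0.1 0.5" --pt "0 -0.1 0.6" --pt "0 -0.1 0.6" --pt "0 -0.1 0.6" --pt "0 -0.1 0.6" --twist '[0,0,0,0,0,0,0,0,0,0]'

```text
t: 13.62
position: [0.4563, -0.2292, 0.0848]
ee_rot: [0.188, 0.982, -0.002, 0.001]
force: [1.5, 2.4, -1.0]
width: 0.0101
```

```bash
python3 - <<'E'
from h import *
lk()
E
```

```text
t 13.62 pos [ 0.4563 -0.2292  0.0848] phi 2.764 zt [ 0.001  -0.0044 -1.    ] F [ 1.5081  2.4001 -0.9652] w 0.0101 q [-0.5933  0.541   1.9815 -0.0054  0.6158 -1.7822]
box F 0.5102643294525699 2.7882562402212394 -0.9652340660938904 box off mm 1.5978711814059747 -3.225612642625944 z 0.08475831779290184 torque [ 0.6424 -0.4436 -0.0003] yaw err deg 0.13791324927783932
```

Request:
jog_arm --pt "0 0.03 0" --pt "0 0.03 0" --pt "0 0.03 0.05" --pt "0 0.03 0.1" --pt "0 0.03 0.15" --pt "0 0.03 0.15" --pt "0 0.03 0.2" --pt "0 0.03 0.2" --pt "0 0.03 0.2" --pt "0 0.03 0.2" --twist '[0,0,0,0,0,0,0,0,0,0]'

```text
t: 14.45
position: [0.4565, -0.229, 0.0838]
ee_rot: [0.188, 0.982, -0.002, 0.001]
force: [-3.4, 1.9, 16.0]
width: 0.0104
```

```bash
python3 - <<'E'
from h import *
lk()
K=imaging
for c in ("scene","top"):
    im=imaging.read_camera(c);cv2.imwrite(f"pics/p_{c}.png",im)
    for n in ("key_head","key_shoulder","lock_mouth","keybox"):
        for r in nets.mark_of(c,n)[:2]:
            p=np.array(r["xyz"]);T=np.array(cal[c]["T"]);print(c,n,r["p"],T[:3,:3]@p+T[:3,3])
cv2.imwrite("pics/s11.png",cv2.resize(cv2.imread("pics/p_scene.png")[100:148,286:350],(800,600),interpolation=cv2.INTER_CUBIC))
E
```

```text
t 14.45 pos [ 0.4565 -0.229   0.0838] phi 2.7641 zt [ 0.0018 -0.005  -1.    ] F [-3.3607  1.9335 16.0106] w 0.0104 q [-0.5928  0.5425  1.9825 -0.0055  0.6123 -1.7816]
box F -3.8381428338157733 0.5490443523520372 16.010565303641805 box off mm 1.7356258560626208 -3.0213201668577847 z 0.08380589601420038 torque [ 0.4215  0.6451 -0.0228] yaw err deg 0.14112813510667915
scene key_head 0.53 [ 0.4541 -0.2292  0.0912]
scene key_shoulder 0.42 [ 0.4613 -0.2308  0.0699]
scene lock_mouth 0.72 [ 0.4581 -0.2258  0.0732]
scene keybox 0.64 [ 0.4559 -0.2283  0.0029]
top lock_mouth 0.71 [ 0.4539 -0.2279  0.0777]
top keybox 0.9 [ 0.4537 -0.227  -0.0013]
```

View pics/s11.png

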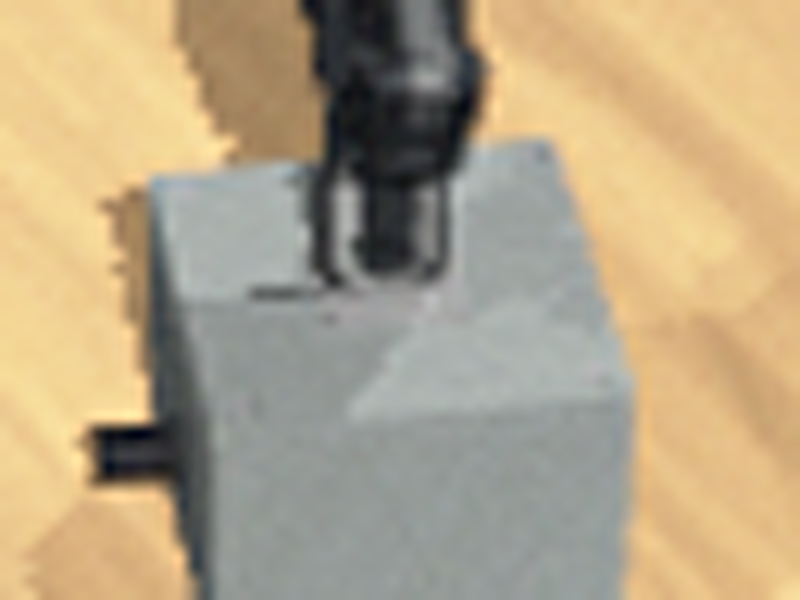

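Request:
jog_arm --pt "0 0 0.2" --pt "0 0 0.25" --pt "0 0 0.25" --pt "0 0 0.25" --pt "0 0 0.25" --pt "0 0 0.25" --pt "0 0 0.25" --pt "0 0 0.25" --pt "0 0 0.25" --pt "0 0 0.25" --twist '[0,2,3,2,0,-2,-3,-2,0,0]'

```text
t: 15.78
position: [0.4567, -0.2292, 0.0837]
ee_rot: [0.188, 0.982, -0.003, 0.002]
force: [-6.8, 4.2, 36.6]
width: 0.0104
```

```bash
python3 - <<'E'
from h import *
lk()
E
```

```text
t 15.78 pos [ 0.4567 -0.2292  0.0837] phi 2.7624 zt [ 0.0035 -0.0063 -1.    ] F [-6.8107  4.219  36.5569] w 0.0104 q [-0.5928  0.5425  1.9832 -0.0057  0.6094 -1.7797]
box F -7.8897456721360015 1.3917856287610522 36.55691719296457 box off mm 1.99383195168569 -3.0721196005835765 z 0.08368546253437505 torque [1.0507 1.4673 0.109 ] yaw err deg 0.046190475460300355
```

Request:
jog_arm --pt "0 0 0.1" --pt "0 0 0.1" --pt "0 0 0.1" --pt "0 0 0.1" --pt "0 0 0.1" --pt "0 0 0.1" --pt "0 0 0.1" --pt "0 0 0.1" --pt "0 0 0.1" --pt "0 0 0.1" --twist '[4,8,12,16,20,24,28,30,30,30]'

```text
t: 16.62
position: [0.4562, -0.2295, 0.0838]
ee_rot: [0.436, 0.9, -0.002, 0.003]
force: [-7.4, -0.9, 19.9]
width: 0.0101
```

```bash
python3 - <<'E'
from h import *
lk()
E
```

```text
t 16.62 pos [ 0.4562 -0.2295  0.0838] phi 2.2388 zt [ 0.0032 -0.0069 -1.    ] F [-7.3657 -0.8514 19.943 ] w 0.0101 q [-0.5934  0.542   1.9839 -0.0068  0.6092 -1.2559]
box F -6.524440167914396 -3.522744545488046 19.94304892442456 box off mm 1.6459491824035515 -3.4936857566846555 z 0.08380663530293228 torque [-0.0255  1.6049  0.09  ] yaw err deg -29.95180484750269
```

Request:
jog_arm --pt "0.04 -0.05 0.1" --pt "0.04 -0.05 0.1" --pt "0.04 -0.05 0.1" --pt "0.04 -0.05 0.1" --pt "0.04 -0.05 0.1" --pt "0.04 -0.05 0.1" --pt "0.04 -0.05 0.1" --pt "0.04 -0.05 0.1" --pt "0.04 -0.05 0.1" --pt "0.04 -0.05 0.1" --twist '[4,8,12,16,20,24,28,32,35,35]'

```text
t: 17.45
position: [0.4548, -0.23, 0.0839]
ee_rot: [0.688, 0.726, -0.002, 0.004]
force: [-9.7, -4.4, 18.7]
width: 0.0102
```

```bash
python3 - <<'E'
from h import *
lk()
E
```

```text
t 17.45 pos [ 0.4548 -0.23    0.0839] phi 1.6253 zt [ 0.0024 -0.0078 -1.    ] F [-9.7288 -4.4351 18.6575] w 0.0102 q [-0.5953  0.541   1.9861 -0.0089  0.6082 -0.6425]
box F -7.38972447515073 -7.727345281578837 18.65750255075147 box off mm 0.5581516751676087 -4.562963439179869 z 0.08387406764514369 torque [-0.5712  1.9433  0.0665] yaw err deg -65.10579640317181
```

Request:
jog_arm --pt "-0.05 -0.07 0.1" --pt "-0.05 -0.07 0.1" --pt "-0.05 -0.07 0.1" --pt "-0.05 -0.07 0.1" --pt "-0.05 -0.07 0.1" --pt "-0.05 -0.07 0.1" --pt "-0.05 -0.07 0.1" --pt "-0.05 -0.07 0.1" --pt "-0.05 -0.07 0.1" --pt "-0.05 -0.07 0.1" --twist '[4,8,12,16,19,22,24,26,26,26]'

```text
t: 18.28
position: [0.4536, -0.2302, 0.0838]
ee_rot: [0.833, 0.553, -0.001, 0.004]
force: [-6.2, 3.6, 19.4]
width: 0.0099
```

```bash
python3 - <<'E'
from h import *
lk()
for c in ("scene","top"):
    im=imaging.read_camera(c);cv2.imwrite(f"pics/r_{c}.png",im)
a=cv2.resize(cv2.imread("pics/r_scene.png")[85:145,277:357],(800,600),interpolation=cv2.INTER_CUBIC)
cv2.imwrite("pics/s12.png",a)
E
```

```text
t 18.28 pos [ 0.4536 -0.2302  0.0838] phi 1.1715 zt [ 0.0016 -0.0074 -1.    ] F [-6.233   3.626  19.3629] w 0.0099 q [-0.597   0.5403  1.988  -0.0091  0.6078 -0.1903]
box F -7.133291195375653 1.055436727387344 19.362860862867606 box off mm -0.5438127919435481 -5.203593015448988 z 0.08382469964086835 torque [0.9478 1.2287 0.1439] yaw err deg -91.10430494011945
```

View pics/s12.png

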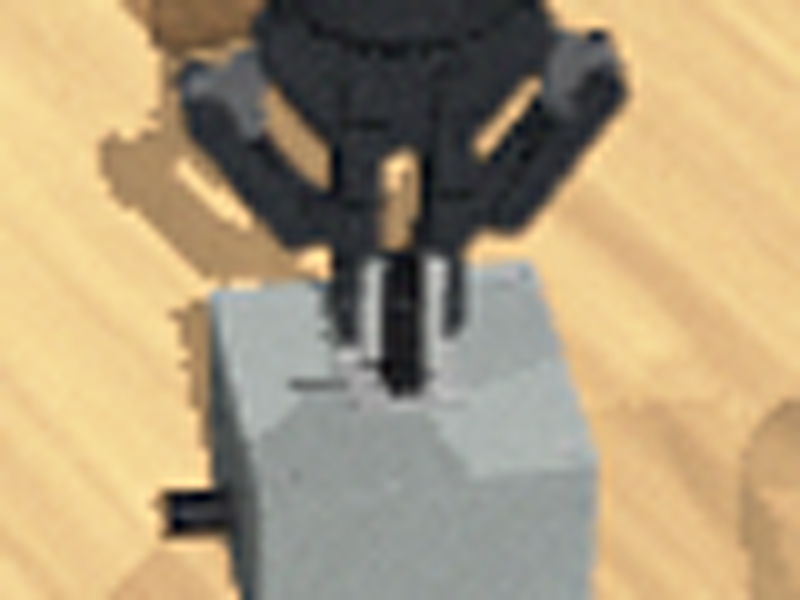

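```bash
python3 - <<'E'
from h import *
im=cv2.imread("pics/r_scene.png");s=16;x0,y0,x1,y1=297,95,337,135
def ov(k):
    b=cv2.resize(im[y0:y1,x0:x1],None,fx=s,fy=s,interpolation=cv2.INTER_CUBIC)
    def pl(L,p,col):
        for l in L: cv2.polylines(b,[np.int32(np.round((proj("scene",tf(l,p))-[x0,y0]+.5)*s-.5))],0,col,1)
    pl(lines(.015,.006,.076,.110),(k[0],k[1],-.38-1.59),(0,0,255))
    pl(lines(.017,.017,.07,.076,edges=[4,5,6,7]),LOCK,(255,0,0))
    pl(lines(.05,.05,0,.074,edges=[4,5,6,7]),LOCK,(0,255,0))
    return cv2.resize(b,(400,400))
cv2.imwrite("pics/s13.png",np.hstack([ov(LOCK),ov((.4536,-.2302))]))
ims={c:cv2.imread(f"pics/{c}0.png") for c in ("scene","top")}
L=lines(.05,.05,0,.074,edges=[4,5,6,7])
for c in ("scene","top"): print(fit(ims,L,LOCK,(c,),s=(1.,.7)))
L=lines(.017,.017,0,.076,edges=[4,5,6,7])
for c in ("scene","top"): print(fit(ims,L,LOCK,(c,),s=(1.,.7)))
E
```

```text
(array([ 0.457 , -0.2253, -0.3872]), np.float64(-160.17904663085938))
(array([ 0.4546, -0.2257, -0.3815]), np.float64(-149.904296875))
(array([ 0.4652, -0.2242,  0.2539]), np.float64(-78.19718170166016))
(array([ 0.4568, -0.2402, -0.4542]), np.float64(-78.99440002441406))
```

View pics/s13.png

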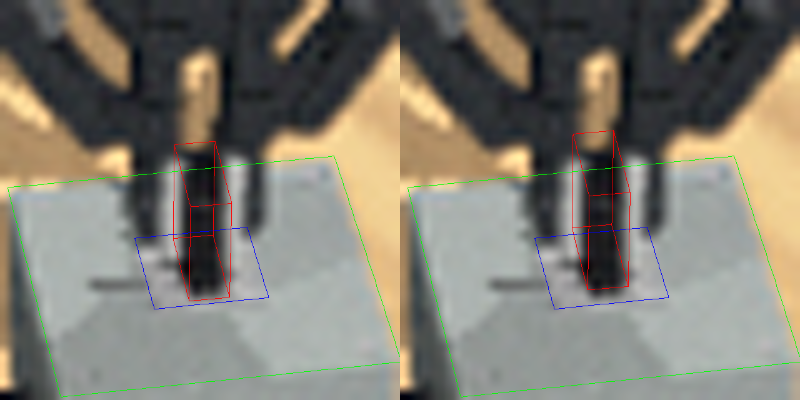

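Request:
jog_arm --pt "0 -0.05 0.1" --pt "0 -0.05 0.1" --pt "0 -0.05 0.1" --pt "0 -0.05 0.1" --pt "0 -0.05 0.1" --pt "0 -0.05 0.1" --pt "0 -0.05 0.1" --pt "0 -0.05 0.1" --pt "0 -0.05 0.1" --pt "0 -0.05 0.1" --twist '[1,2,3,4,4,4,4,4,4,4]'

```text
t: 19.22
position: [0.4532, -0.2301, 0.0838]
ee_rot: [0.852, 0.524, -0.001, 0.004]
force: [-3.0, 2.4, 16.1]
width: 0.0101
```

```bash
python3 - <<'E'
from h import *
lk()
im=imaging.read_camera("scene");cv2.imwrite("pics/s14.png",cv2.resize(im[80:280,240:500],(780,600),interpolation=cv2.INTER_CUBIC))
for n in ("toggle_tip","key_head","key_shoulder"):
  for r in nets.mark_of("scene",n)[:5]:
    p=np.array(r["xyz"]);T=np.array(cal["scene"]["T"]);print(n,r["p"],T[:3,:3]@p+T[:3,3])
E
```

```text
t 19.22 pos [ 0.4532 -0.2301  0.0838] phi 1.1022 zt [ 0.0023 -0.0079 -1.    ] F [-2.958   2.3827 16.1201] w 0.0101 q [-0.5972  0.5397  1.9895 -0.0092  0.6061 -0.121 ]
box F -3.630746747263542 1.1155537132953395 16.120115139464428 box off mm -0.9413122288912142 -5.210413617075703 z 0.08382523257496215 torque [0.6397 0.5061 0.1509] yaw err deg -95.07773652964097
toggle_tip 0.74 [0.3686 0.1725 0.1167]
toggle_tip 0.72 [0.3484 0.3471 0.1178]
toggle_tip 0.65 [0.5989 0.2233 0.1196]
toggle_tip 0.62 [0.4995 0.3885 0.1168]
toggle_tip 0.52 [ 0.816  -0.0068  0.1195]
key_head 0.63 [ 0.4516 -0.2308  0.0907]
key_head 0.26 [ 0.4577 -0.225   0.0752]
key_shoulder 0.57 [ 0.4577 -0.2312  0.0729]
```

View pics/s14.png

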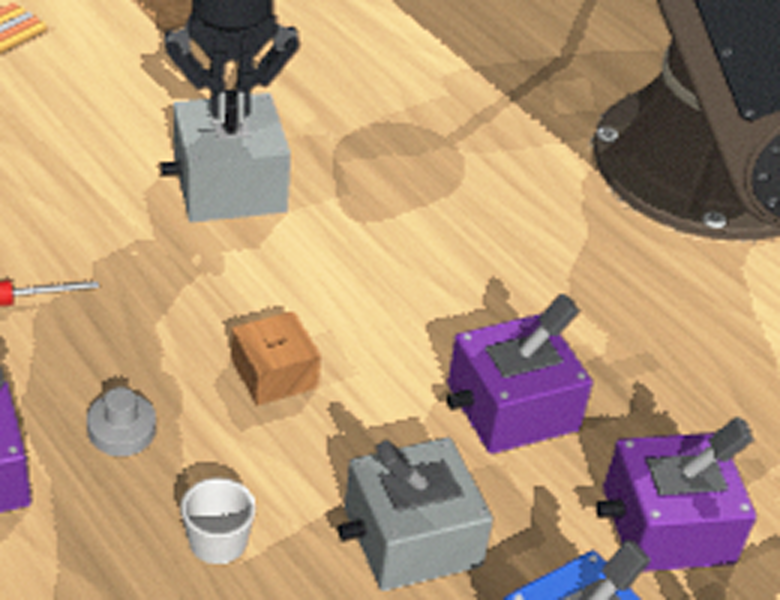

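```bash
python3 - <<'E'
from h import *
print(order.finish_job()); lk()
E
```

```text
the job is handed in; nothing more can be done
None
the job is handed in; nothing more can be done
```

I flipped the grey isolator's toggle to on and moved the key from the stand into the key switch, pressed until it stopped. I then turned it about 95° clockwise and handed the job in at about 19 s of the 56 s. The arm was still gripping, pressing and holding the turn.

**Last checks that agreed:**
- **Toggle:** the tip was found at (0.599, 0.223, 0.120), against (0.599, 0.223, 0.1195) expected for on.
- **Key depth:** the gripper met a hard stop at z = 0.0838, the height expected with the key's shoulder on the plate. About 16 N was still pressing down at the end.
- **Turn:** about 0.15 N m of resisting torque showed at 95°. The gripper's path while turning fits a rotation about one fixed point, which suggests the key was in the plug.
- **Grip:** the fingers were on the head, 10.1 mm open, with the grip set to 100 N.
- **Bystanders:** the tin and chuck stood where they were in the last picture, and nothing came near the screwdriver or bush. I did not measure their positions again.

**What disagreed or stayed uncertain:**
- **Lock position:** the gripper ended up about 3 mm to one side of where the cameras put the slot. I corrected this by feel, from side forces of up to 8 N. The network's key-head reading was also 5 to 8 mm off its lock-mouth reading.
- **Pins:** I felt no clear push from the spring pins on the way in.
- **Plug angle:** I could not read it directly. Turn and play together put it near the 1.57 stop, above the 1.25 needed.

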